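Make up the shelf kit and the parcel kit

ROBOT

A 6-joint arm with a two-finger parallel gripper is mounted at the origin on the work surface. World frame = base frame: x ahead of the robot, y to its left, z up, the work surface at z = 0. Lengths are in m, angles in rad, forces in N, time in s.
With the tool pointing down it reaches from about 0.325 to 0.775 m from the base axis. Payload 9.3 kg.
Tool frame: the origin (TCP) lies at the very end of the fingers, on their centre line; the grasp point (between the pads) lies 19 mm behind it (bot.grip_depth is the distance from the TCP to the grasp point, in m); z points along the fingers, y is the line along which they close (so a half turn about z gives the same grasp; the last joint's range is limited). The gripper opens to 85 mm and grips with 20 to 120 N. Pads are 22 mm wide; open, the fingers measure 114 mm over their backs; the gripper's body (76 mm by 85 mm) begins 54 mm behind the grasp point. The pads swing forward as they close: fully open they stand 13 mm farther back than shut.
Start: joints at [-1.432, 0.259, 0.021, 1.334, 0, 1.418], TCP at [0.158, -0.527, 0.231] pointing down, gripper open.
Joint ranges: [-3.04, 3.04], [-0.91, 1.82], [-1.04, 1.36], [-1.92, 1.95], [-1.52, 1.45], [-3.14, 3.14]. Speed limits (rad/s): [2.22, 2.22, 2.79, 3.14, 3.14, 3.14].

INTERFACE

Orientations are given as a unit quaternion [x, y, z, w].
In Python, from plant import bot gives the robot as it stands.
- The arm moves only by the tool drive_tool, never from a script. Its argument "increments" is text: rows parted by semicolons, each of 7 numbers parted by spaces: the shift along the tool's x, y, z in m, then the turn, a rotation vector about the tool's x, y, z in rad, then the finger opening in m, from 0 to 0.0854. A call has 1 to 12 rows; each row is the pose to reach, as a shift and turn from the pose commanded when the call began, along the tool's axes at that moment; what a row does not reach only later rows make up. A row lasts 1/12 s, in which the tool goes at most 41.7 mm and 7.16 degrees, less where a joint would pass 70% of its speed; a pose out of reach is approached as far as the arm can. A call with a gripper value outside its range is refused whole. The fingers move at their own pace and stop on an object; "squeeze" is the grip in N (left out, the last holds). Time passes only in rows, so rows that repeat a pose let the fingers close. It gives the time, the measured TCP pose, the force, the opening and the grip force at its end, in the units of the state.
- bot.get_state(): the state, without advancing time (a new reading comes with each control period).
- bot.get_image(name): name is "scene" or "top"; returns a dict with "frame" (384x512x3 uint8, red, green, blue), "z_map" (384x512 float32, m along the optical axis (not along the pixel's ray), 0 where there is no reading), "intrinsics" (3x3 intrinsics, pixels), "k1" (the pictures are not rectified: a ray, as slopes to the right and down, at radius r is drawn at 1 + k1 r^2 times it, then the intrinsics apply), "T" (4x4, takes a point from camera to world coordinates). Camera axes: x right, y up, looking along -z (the intrinsics and any distortion apply to the point x, -y, -z); pixel columns grow to the right and rows downward; lengths in m; the calibration is good to about 2 mm. A picture is of the moment at which its call begins.
- bot.sign_off(): hands the job in; it is judged then, once.
The state is a dict: "time": time; "q": joint angles; "dq": joint speeds; "joint_efforts": joint torques, N m; "tool_pos": TCP position; "eef_rot": TCP orientation; "contact_force": force on the tool from outside, world axes, zero at the start; "wrist_torque": the same for the moment, N m; "grip_width": opening from 0.0 (shut) to 1.0 (fully open); "grasp_force": force on a finger pad.
Only numpy, scipy, OpenCV 4.12 (cv2) and the standard library are available. Lean on these libraries where they do the work, as an engineer would, in place of code of your own. Each camera call takes 0.05 s, during which the arm holds its last target. There are 200 camera calls.

TASK

Make up two kits from the stock on the desk, each thing on its own painted silhouette. Shelf kit, blue tray: lay the silver bracket on the grey L, stack the red bracket on top of it turned half round so that the two close into a balanced square frame over the white-and-grey square, and set the glass jar down gently, upright, on the round spot; parcel kit, yellow tray: lay the stapler lengthwise on its bar, either way round, and the tape roll flat on the round spot. Let go of everything and leave the mug and the pencil box where they are.

Things in the scene. Friction and masses are not known exactly. Their poses are not given: they have to be found in the camera images.
- silver_bracket: silver bracket: bare aluminium, a flat L-shaped corner plate 12 mm thick lying flat, two equal arms 84 mm long (measured from the outer corner) and 34 mm wide, about 0.15 kg, three small dark screw-hole dots. Origin: on the underside, centre of the 34 mm square where the arms meet (17 mm in from both outer edges). One arm runs along +x (from -17 to +67 mm), the other along +y (likewise); z up. Centre of mass at x = y = 16 mm.
- red_bracket: red bracket: painted red, otherwise the same shape, size, origin and axes as the silver bracket. Stacked rightly, its origin lies at x = y = +50 mm in the silver bracket's frame and 12 mm up, its axes turned 180 degrees about the vertical: it then rests on both arm ends of the silver one, the pile balanced.
- jar: glass jar with a screwed-on steel lid, upright, 54 mm diameter, 75 mm high, 0.18 to 0.29 kg, stands on the turntable. Origin: centre of its underside, z up.
- stapler: stapler of orange plastic with a black base, standing on its base on the turntable: 130 mm long (x), base 34 mm wide and 8 mm high, the orange arm above it 126 mm long, 28 mm wide (y) from 24 to 48 mm high; about 0.16 kg, centre of mass near the middle. Origin: centre of its underside, z up.
- tape: roll of blue tape lying flat on the turntable, outer diameter 54 mm, hole 34 mm, 25 mm high, 50 g. Origin: centre of its underside, z along its axis.
- blue_tray: blue painted wooden tray, fixed, 260 (x) x 150 (y) mm, walls 5 mm, rim 12 mm and floor 5 mm above the desk. Origin: centre of its underside, at desk height. Marks (mm): a square of 84 centred at x -60, y 0; on it a grey L, arms 34 wide along the tray's +x and +y, its corner centre (the silver bracket's origin goes there) at x -85, y -25; rest of the square white. White disc, 58 across, at x 70, y 0: jar's place.
- yellow_tray: yellow painted wooden tray, fixed, 260 (x) x 150 (y) mm, walls 5 mm, rim 12 mm and floor 5 mm above the desk. Origin: centre of its underside, at desk height. Marks (mm): a white bar 134 x 38 along x, centred at x -45, y 0: stapler's place. White disc, 58 across, at x 75, y 0: tape's place.
- turntable: round lazy-susan turntable of green painted wood, 320 mm diameter, its top 30 mm above the desk; locked, it neither turns nor shifts. Carries jar, stapler, tape and mug, each centred about 88 mm from its axis and 90 degrees apart. Origin: on its axis at desk height, z up.
- mug: white ceramic mug, 72 mm diameter, 88 mm high, handle on its +y side, loose on the turntable; not part of any kit. Origin: centre of its underside, z up.
- pencil_box: closed aluminium pencil box, 190 (x) x 72 x 25 mm, loose on the desk beyond the brackets; not part of any kit. Origin: centre of its underside, z up.
Things that resemble listed ones, but are neither listed nor needed, are in the scene too. Several things have the shape of the red_bracket; the one meant has the colours described above. Of the things that look like the jar, the larger one is meant.

How it is judged:
At the end, for the whole second after the job is handed in: All five on their marks within 12 mm per tray axis (red bracket within 8 mm of its place on the silver one, turned half round), brackets and stapler parallel within 0.2 rad (red to silver 0.15), flat or upright within 0.1 rad, resting heights within 4 mm, at rest, released (x of silver_bracket in the frame of blue_tray between -0.097 and -0.073 m and y of silver_bracket in the frame of blue_tray between -0.037 and -0.013 m and z of silver_bracket in the frame of blue_tray between 0.001 and 0.009 m and angle between each of silver_bracket, red_bracket, jar, stapler, tape's own z axis and vertical below 0.1 rad and linear speed of each of silver_bracket, red_bracket, jar, stapler, tape below 0.02 m/s and contact force between the fingers and silver_bracket below 0.1 N and x of red_bracket in the frame of silver_bracket between 0.042 and 0.058 m and y of red_bracket in the frame of silver_bracket between 0.042 and 0.058 m and z of red_bracket in the frame of silver_bracket between 0.008 and 0.016 m and contact force between the fingers and red_bracket below 0.1 N and x of jar in the frame of blue_tray between 0.058 and 0.082 m and y of jar in the frame of blue_tray between -0.012 and 0.012 m and z of jar in the frame of blue_tray between 0.001 and 0.009 m and contact force between the fingers and jar below 0.1 N and x of stapler in the frame of yellow_tray between -0.057 and -0.033 m and y of stapler in the frame of yellow_tray between -0.012 and 0.012 m and z of stapler in the frame of yellow_tray between 0.001 and 0.009 m and contact force between the fingers and stapler below 0.1 N and x of tape in the frame of yellow_tray between 0.063 and 0.087 m and y of tape in the frame of yellow_tray between -0.012 and 0.012 m and z of tape in the frame of yellow_tray between 0.001 and 0.009 m and contact force between the fingers and tape below 0.1 N and angle between the x axis of silver_bracket and the x axis of blue_tray, either way round below 0.2 rad and angle between the x axis of red_bracket and the x axis of silver_bracket, either way round below 0.15 rad and angle between the x axis of stapler and the x axis of yellow_tray, either way round below 0.2 rad); the robot touches nothing.
It fails at once if the mug is shifted more than 20 mm or tipped (distance of mug from where it was at the start of the episode above 0.02 m or angle between mug's own z axis and vertical above 0.3 rad).
It fails at once if the pencil box is shifted more than 20 mm (distance of pencil_box from where it was at the start of the episode above 0.02 m).
It fails at once if the jar is dropped into the blue tray (faster than 0.45 m/s within 30 mm of its floor) (horizontal distance between jar and blue_tray below 0.14 m and z of jar in the frame of blue_tray below 0.035 m and linear speed of jar above 0.45 m/s).
It also fails if it takes over 141 s, if anything falls off the work surface, if the arm or the gripper's body presses on something with over 40 N, if the wrist force passes 120 N, or if a joint passes its speed limit or range.

## Working session

There is one attempt and no reset: what is moved stays moved. The work goes in short steps, Python scripts to look and compute and a tool call to move; the robot and the scene stay as the last step left them, time stands still between calls to the robot, and variables do not carry over. Pictures are saved under pics/ and viewed, at most 14 in all, crops included, and the job is handed in when it is done.

Besides the shell and the picture viewer there is one more tool, called after ">>>" as name(argument=value, ...), one argument or row to a line, values as JSON. drive_tool: Moves the arm, as the interface text tells. Its arguments: {"type":"object","properties":{"increments":{"type":"string"},"squeeze":{"type":"number"}},"required":["increments"]}

```bash
mkdir -p pics; cat > h.py <<'E'
import numpy as np,cv2
from plant import bot
def shot(n):
    return bot.get_image(n)
def save(im,name,crop=None,s=1):
    f=im["frame"][:,:,::-1]
    if crop: f=f[crop[1]:crop[3],crop[0]:crop[2]]
    cv2.imwrite("pics/"+name,cv2.resize(f,None,fx=s,fy=s,interpolation=cv2.INTER_CUBIC))
def ray(im,uv):
    K=im["intrinsics"];uv=np.atleast_2d(uv).astype(float)
    d=np.c_[(uv[:,0]-K[0,2])/K[0,0],(uv[:,1]-K[1,2])/K[1,1]]
    s=d.copy()
    for _ in range(20): s=d/(1+im["k1"]*(s**2).sum(1,keepdims=True))
    T=im["T"]; v=np.c_[s[:,0],-s[:,1],-np.ones(len(s))]
    return T[:3,3],v@T[:3,:3].T
def onplane(im,uv,z):
    o,v=ray(im,uv); return o+v*((z-o[2])/v[:,2:3])
def cloud(im):
    h,w=im["z_map"].shape;u,v=np.meshgrid(np.arange(w),np.arange(h))
    o,d=ray(im,np.c_[u.ravel(),v.ravel()])
    return (o+d*im["z_map"].reshape(-1,1)).reshape(h,w,3)
E
python3 - <<'E'
from h import *
for n in("top","scene"):
    im=shot(n);save(im,n+"0.png",s=1.5);print(n,im["T"].round(3).tolist(),im["k1"],im["intrinsics"].tolist())
s=bot.get_state();print(s)
E
```

```text
top [[-0.009, 0.994, -0.106, 0.391], [-1.0, -0.011, -0.016, 0.062], [-0.017, 0.106, 0.994, 1.379], [0.0, 0.0, 0.0, 1.0]] -0.10760949992141852 [[442.01011438575813, 0.0, 257.20988428121257], [0.0, 442.01011438575813, 190.0232118370336], [0.0, 0.0, 1.0]]
scene [[-0.339, -0.728, 0.596, 1.249], [0.941, -0.264, 0.212, 0.301], [0.003, 0.633, 0.774, 0.994], [0.0, 0.0, 0.0, 1.0]] 0.049149126662274216 [[419.0038857050039, 0.0, 257.1515021551684], [0.0, 419.0038857050039, 185.45020539013555], [0.0, 0.0, 1.0]]
{'time': 0.1, 'q': array([-1.43160176e+00,  2.59127530e-01,  2.08275847e-02,  1.33369860e+00,
        2.76845730e-05,  1.41819667e+00]), 'dq': array([-1.14293836e-03, -2.76850472e-04,  7.11300435e-04, -1.35569928e-03,
        6.15654034e-04, -7.18400579e-05]), 'joint_efforts': array([ 6.32878349e-03, -5.56686044e+01,  3.45075524e+01,  1.14277340e-02,
       -2.13269491e-04, -2.92231711e-06]), 'tool_pos': array([ 0.15818688, -0.52649449,  0.2307272 ]), 'eef_rot': array([ 9.89375704e-01,  1.45380035e-01,  1.78709091e-05, -6.01003469e-04]), 'contact_force': array([ 0.21790665, -0.93007804, -0.30129957]), 'wrist_torque': array([-0.00174535, -0.04201064,  0.03705128]), 'grasp_force': 0.0, 'grip_width': 0.9989771650652717}
```

View pics/top0.png

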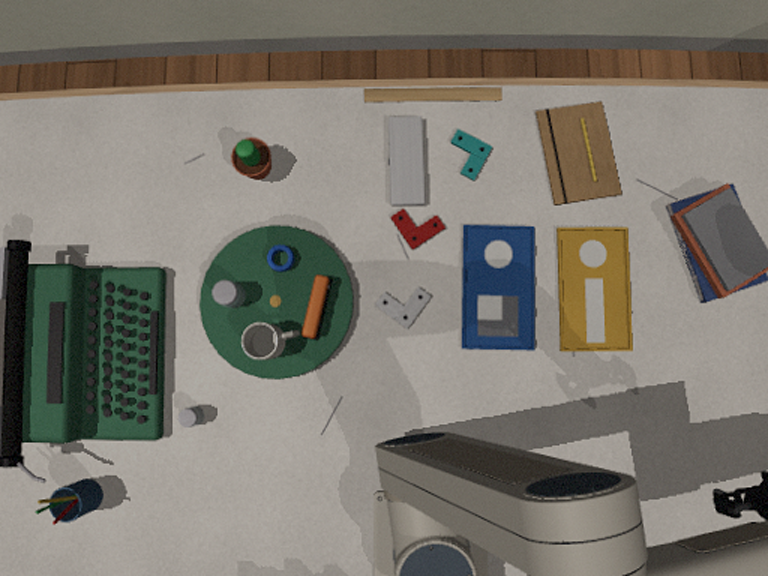

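View pics/scene0.png

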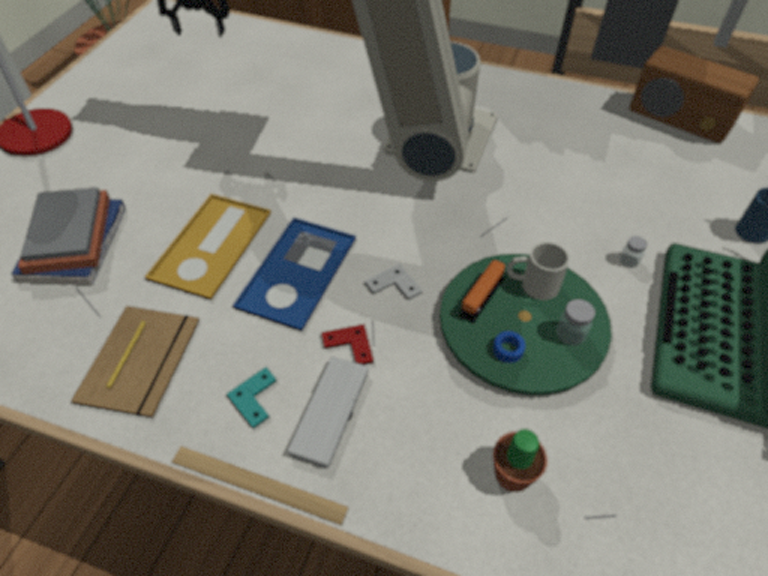

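The views (top, 1.5x pixels): the silver bracket is at (405,305), the red bracket at (418,228), and the teal bracket at (472,153) is a decoy. The jar on the turntable is at (228,293), and the small jar at (190,416) is a decoy. Stapler (316,307), tape (281,258), mug (262,342), pencil box (406,160). Both trays have their disc upward in the picture, so tray x is about world +x. I choose the red bracket and the larger jar on the turntable.

```bash
cat >> h.py <<'E'
def masks(im):
    h=cv2.cvtColor(im["frame"],cv2.COLOR_RGB2HSV);P=cloud(im)
    R=lambda a,b:cv2.inRange(h,a,b)>0
    return h,P,R
def blob(m,near=None,amin=30):
    n,l,s,c=cv2.connectedComponentsWithStats(m.astype(np.uint8))
    return sorted([(s[i,4],c[i].round(1).tolist(),i) for i in range(1,n) if s[i,4]>=amin],reverse=True),l
def outline(im,mask,z):
    c=max(cv2.findContours(mask.astype(np.uint8),cv2.RETR_EXTERNAL,cv2.CHAIN_APPROX_NONE)[0],key=cv2.contourArea)
    return onplane(im,c[:,0],z)[:,:2]
def fitL(im,mask,z):
    # min-area box of an L is the 84 square (or 45deg); use hull triangle-ish: centroid + medial symmetry
    v,u=np.nonzero(mask);p=onplane(im,np.c_[u,v],z)[:,:2];c=p.mean(0)
    e,V=np.linalg.eigh(np.cov(p.T)) # small var = symmetry axis (diagonal)
    d=V[:,0]; s=(p-c)@d
    # corner side: apex
    ex=(s.max(),s.min()); d=d*(-1 if abs((s**3).mean())==0 else 1)
    return c,d,ex,np.sqrt(e)
E
python3 - <<'E'
from h import *
im=shot("top");h,P,R=masks(im)
save(im,"crop.png",(130,60,440,250),2.5)
Z=P[:,:,2];print("desk z",np.median(Z[150:170,300:305]), "noise",Z[215:235,270:290].std())
def rep(n,m,z,box):
    mm=np.zeros(m.shape,bool);x0,y0,x1,y1=box;mm[y0:y1,x0:x1]=m[y0:y1,x0:x1]
    b,l=blob(mm);
    for a,c,i in b[:2]:
        k=l==i;o=outline(im,k,z);r=cv2.minAreaRect((o*1000).astype(np.float32))
        print(n,a,c,"z",Z[k].mean().round(4),np.percentile(Z[k],95).round(4),"rect",np.round(r[0],1),np.round(r[1],1),round(r[2],1),"cen",onplane(im,c,z).round(4)[0])
rep("red",R((0,120,60),(6,255,255))|R((172,120,60),(180,255,255)),.012,(250,130,305,170))
rep("silver",(Z>.006)&(Z<.03),.012,(245,185,295,225))
rep("stap",R((7,120,60),(20,255,255)),.048+.03,(190,170,230,235))
rep("tape",R((100,120,60),(125,255,255)),.055,(170,155,205,185))
rep("jar",Z>.085,.105,(135,180,165,210))
rep("mug",Z>.09,.118,(155,205,205,250))
rep("pbox",(Z>.015)&(Z<.04),.025,(250,70,290,145))
rep("blue",R((100,120,40),(125,255,255)),.012,(300,140,362,240))
rep("yel",R((18,100,60),(32,255,255)),.012,(365,140,430,240))
rep("bdisc",R((0,0,190),(180,60,255)),.005,(315,155,350,185))
rep("bsq",R((0,0,60),(180,70,255)),.005,(315,190,350,228))
rep("ydisc",R((0,0,190),(180,60,255)),.005,(380,155,410,182))
rep("ybar",R((0,0,170),(180,60,255)),.005,(380,182,410,232))
rep("turn",R((65,60,20),(95,255,255)),.03,(125,140,245,260))
E
```

```text
desk z -0.00048284580033586266 noise 0.0972758679092022
red 432 [277.4, 152.1] z 0.0139 0.0155 rect [668.7  16.9] [82.7 83.2] 33.3 cen [0.6554 0.0192 0.012 ]
silver 463 [269.1, 204.6] z 0.0109 0.0153 rect [501.8  50.4] [83.6 88. ] 52.9 cen [0.4906 0.0472 0.012 ]
stap 409 [209.6, 204.1] z 0.0736 0.0803 rect [489.4 223.4] [ 28.9 125.7] 76.1 cen [0.489  0.2239 0.078 ]
tape 158 [186.1, 171.4] z 0.051 0.0575 rect [590.8 299.2] [52.5 49.1] 0.4 cen [0.5911 0.2989 0.055 ]
jar 198 [149.7, 194.7] z 0.1223 0.108 rect [515.7 397.1] [45.6 43.7] 53.1 cen [0.5161 0.3969 0.105 ]
mug 221 [176.1, 225.8] z 0.1094 0.1198 rect [418.9 311.3] [99.7 70.9] 74.2 cen [0.4245 0.3153 0.118 ]
pbox 1362 [270.8, 106.7] z 0.024 0.0287 rect [800.3  38.8] [193.7  73.5] 0.8 cen [0.7988 0.0383 0.025 ]
blue 2804 [331.9, 188.6] z 0.0107 0.0127 rect [ 531.5 -147.8] [146.7 256.9] 88.2 cen [ 0.5384 -0.1488  0.012 ]
yel 3137 [396.1, 192.2] z 0.0128 0.0127 rect [ 526.6 -350.5] [152.3 258.5] 89.4 cen [ 0.5249 -0.3504  0.012 ]
bsq 713 [331.1, 210.0] z 0.0072 0.0102 rect [ 472.3 -145.6] [81.9 81.1] 89.3 cen [ 0.4722 -0.1456  0.005 ]
turn 6167 [183.8, 199.5] z 0.0339 0.0338 rect [503.1 311.7] [314.4 312.2] 89.1 cen [0.5075 0.3097 0.03  ]
turn 62 [187.0, 171.9] z 0.0287 0.0334 rect [593.  300.5] [25.3 25. ] 0.5 cen [0.5933 0.3005 0.03  ]
```

View pics/crop.png

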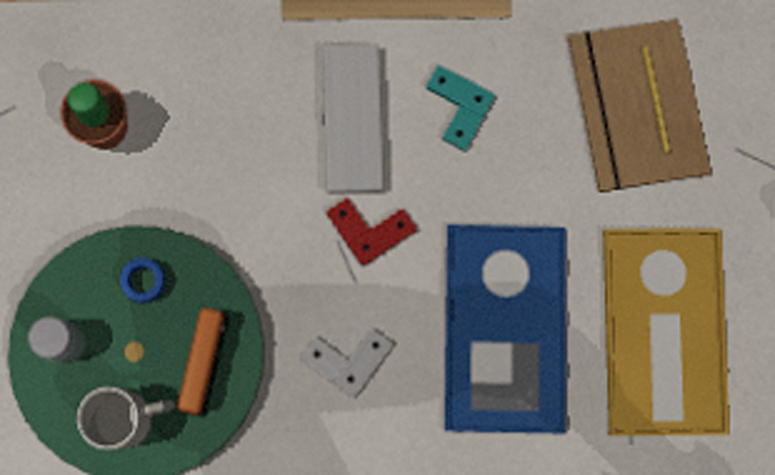

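The crop confirms the choice: the red L is at crop (365,235), distinct from the teal one at (463,105), and the silver L is at (350,365). The big jar is at (52,340). I'll refine the bracket poses using their screw dots, plus the tray discs and mug handle.

```bash
cat >> h.py <<'E'
def go(*tg):
    """targets (x,y,z,toolx_yaw_deg) in world -> increments in present tool axes"""
    from scipy.spatial.transform import Rotation as Ro
    s=bot.get_state();R=Ro.from_quat(s["eef_rot"]);p=s["tool_pos"]
    print("t",round(s["time"],2),"pos",p.round(4),"yaw",np.degrees(np.arctan2(*R.as_matrix()[[1,0],0])).round(1),"q",s["q"].round(2),"F",s["contact_force"].round(1),"w",round(s["grip_width"]*85.4,1),"g",round(s["grasp_force"],1))
    for x,y,z,a in tg:
        a=np.radians(a);D=Ro.from_matrix(np.array([[np.cos(a),np.sin(a),0],[np.sin(a),-np.cos(a),0],[0,0,-1.]]))
        print((x,y,z),"->",R.inv().apply(np.array([x,y,z])-p).round(4),(R.inv()*D).as_rotvec().round(3))
E
python3 - <<'E'
from h import *
im=shot("top");g=cv2.cvtColor(im["frame"],cv2.COLOR_RGB2GRAY).astype(np.float32)
def dots(n,pts,z):
    out=[]
    for u,v in pts:
        u0,v0=int(round(u)),int(round(v));w=g[v0-3:v0+4,u0-3:u0+4];k=np.clip(np.median(w)-12-w,0,None)
        yy,xx=np.mgrid[v0-3:v0+4,u0-3:u0+4];out.append([(xx*k).sum()/k.sum(),(yy*k).sum()/k.sum()])
    p=onplane(im,out,z)[:,:2];print(n,np.round(out,1).tolist(),(p*1000).round(1).tolist(),"len",np.linalg.norm(p[1:]-p[0],axis=1).round(4),"yaw",np.degrees(np.arctan2(*(p[1]-p[0])[::-1])).round(1),np.degrees(np.arctan2(*(p[2]-p[0])[::-1])).round(1))
dots("silver",[(270,211.6),(280.4,198),(256.8,201.2)],.012)
dots("red",[(276,158.8),(290,150),(267,145.5)],.012)
h=cv2.cvtColor(im["frame"],cv2.COLOR_RGB2HSV)
for n,b in dict(bd=(315,155,350,185),yd=(378,155,414,180),yb=(378,182,414,232),mug=(155,205,205,250)).items():
    x0,y0,x1,y1=b;m=np.zeros(h.shape[:2],bool);m[y0:y1,x0:x1]=(h[y0:y1,x0:x1,1]<70)&(h[y0:y1,x0:x1,2]>70)
    B,l=blob(m)
    z=.005 if n!="mug" else .1
    o=outline(im,l==B[0][2],z);r=cv2.minAreaRect((o*1000).astype(np.float32));print(n,B[0][:2],np.round(r[0],1),np.round(r[1],1),round(r[2],1), "extent",(o.min(0)*1000).round(), (o.max(0)*1000).round(),"miny pt",o[o[:,1].argmin()].round(3))
go((.49,.02,.1,143))
E
```

```text
silver [[269.9, 211.2], [279.8, 197.6], [256.4, 201.2]] [[470.2, 45.1], [511.9, 13.7], [501.7, 86.6]] len [0.0522 0.0521] yaw -37.0 52.9
red [[275.7, 158.5], [289.5, 149.5], [266.5, 144.8]] [[635.2, 24.9], [663.5, -18.9], [679.2, 53.0]] len [0.0522 0.0522] yaw -57.2 32.5
bd (np.int32(288), [331.9, 168.9]) [ 601.2 -151.9] [57.1 57.2] 89.4 extent [ 572. -181.] [ 630. -123.] miny pt [ 0.607 -0.181]
yd (np.int32(258), [394.7, 168.7]) [ 601.  -350.8] [55.1 54.3] 89.5 extent [ 574. -378.] [ 628. -323.] miny pt [ 0.609 -0.378]
yb (np.int32(500), [396.1, 206.5]) [ 480.9 -351. ] [ 37.6 129.1] 89.9 extent [ 416. -370.] [ 545. -332.] miny pt [ 0.488 -0.37 ]
mug (np.int32(556), [175.8, 226.5]) [417.4 314.3] [103.3  74.9] 73.1 extent [387. 255.] [459. 366.] miny pt [0.436 0.255]
t 0.2 pos [ 0.1582 -0.5266  0.2309] yaw 16.7 q [-1.43  0.26  0.02  1.33  0.    1.42] F [-1.2 -0.1 -0.8] w 85.5 g 0.0
(0.49, 0.02, 0.1) -> [ 0.475  -0.4279  0.1313] [-0.000e+00 -1.000e-03 -2.204e+00]
```

>>> drive_tool(
  increments="0.48 -0.433 0.13 0 0 -2.2 0.055;0.48 -0.433 0.13 0 0 -2.2 0.055;0.48 -0.433 0.13 0 0 -2.2 0.055;0.48 -0.433 0.13 0 0 -2.2 0.055;0.48 -0.433 0.13 0 0 -2.2 0.055;0.48 -0.433 0.13 0 0 -2.2 0.055;0.48 -0.433 0.13 0 0 -2.2 0.055;0.48 -0.433 0.13 0 0 -2.2 0.055;0.48 -0.433 0.13 0 0 -2.2 0.055;0.48 -0.433 0.13 0 0 -2.2 0.055;0.48 -0.433 0.13 0 0 -2.2 0.055;0.48 -0.433 0.13 0 0 -2.2 0.055",
  squeeze=60,
)

```text
time: 1.2
tool_pos: [0.4129, -0.1056, 0.1325]
eef_rot: [0.622, 0.783, 0.0, 0.0]
contact_force: [0.7, -1.0, 0.1]
grip_width: 0.643
grasp_force: 0.0
```

```bash
python3 -c "
from h import *
go((.4948,.0264,.06,143),(.4948,.0264,.004,143))"
```

```text
t 1.2 pos [ 0.4129 -0.1056  0.1325] yaw 103.0 q [-0.45  0.1  -0.44  1.03 -0.    0.9 ] F [ 0.7 -1.   0.1] w 54.9 g 0.0
(0.4948, 0.0264, 0.06) -> [0.1102 0.1094 0.0725] [ 0.     0.001 -0.698]
(0.4948, 0.0264, 0.004) -> [0.1103 0.1094 0.1285] [ 0.     0.001 -0.698]
```

>>> drive_tool(
  increments="0.11 0.109 0.072 0 0 -0.698 0.055;0.11 0.109 0.072 0 0 -0.698 0.055;0.11 0.109 0.072 0 0 -0.698 0.055;0.11 0.109 0.072 0 0 -0.698 0.055;0.11 0.109 0.072 0 0 -0.698 0.055;0.11 0.109 0.072 0 0 -0.698 0.055;0.11 0.109 0.072 0 0 -0.698 0.055;0.11 0.109 0.072 0 0 -0.698 0.055;0.11 0.109 0.095 0 0 -0.698 0.055;0.11 0.109 0.118 0 0 -0.698 0.055;0.11 0.109 0.127 0 0 -0.698 0.055;0.11 0.109 0.127 0 0 -0.698 0.055",
)

```text
time: 2.2
tool_pos: [0.4932, 0.0232, 0.0043]
eef_rot: [0.322, 0.947, -0.0, -0.002]
contact_force: [-0.0, 1.3, -0.2]
grip_width: 0.646
grasp_force: 0.0
```

```bash
python3 -c "
from h import *
go((.4948,.0264,.004,143));save(shot('scene'),'g1.png',(200,140,330,240),5)"
```

```text
t 2.2 pos [0.4932 0.0232 0.0043] yaw 142.5 q [-0.12  0.35 -0.49  0.74 -0.    0.53] F [-0.   1.3 -0.2] w 55.2 g 0.0
(0.4948, 0.0264, 0.004) -> [0.0007 0.0035 0.0003] [-0.002 -0.003 -0.009]
```

View pics/g1.png

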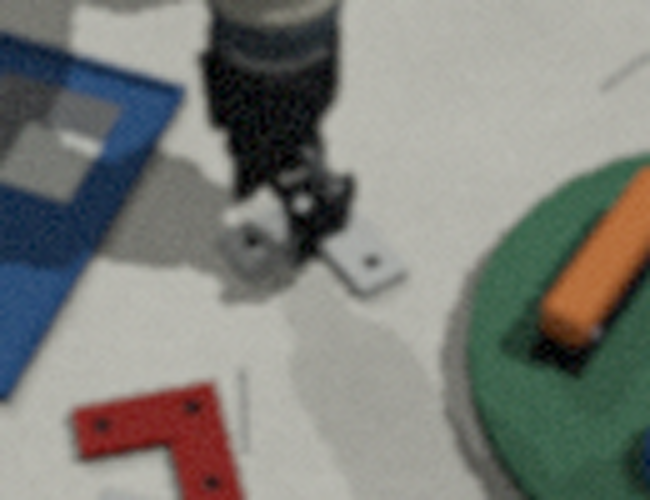

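The picture shows the fingers straddling the silver bracket's x-arm near (290,220), clear of the other arm. Next I centre, close and lift.

>>> drive_tool(
  increments="0.001 0.003 0.002 0 0 -0.009 0.055;0.001 0.003 0.002 0 0 -0.009 0.03;0.001 0.003 0.002 0 0 -0.009 0.02;0.001 0.003 0.002 0 0 -0.009 0.02;0.001 0.003 0.002 0 0 -0.009 0.02;0.001 0.003 0.002 0 0 -0.009 0.02;0.001 0.003 0.002 0 0 -0.009 0.02;0.001 0.003 0.002 0 0 -0.009 0.02;0.001 0.003 -0.02 0 0 -0.009 0.02;0.001 0.003 -0.05 0 0 -0.009 0.02;0.001 0.003 -0.05 0 0 -0.009 0.02;0.001 0.003 -0.05 0 0 -0.009 0.02",
)

```text
time: 3.25
tool_pos: [0.4968, 0.0265, 0.0575]
eef_rot: [0.316, 0.949, 0.0, 0.002]
contact_force: [-0.2, 1.0, -1.4]
grip_width: 0.369
grasp_force: 60.4
```

```bash
python3 - <<'E'
from h import *
# tray blue: pose
c=np.array([.5315,-.148]);th=np.radians(-2)
R=np.array([[np.cos(th),-np.sin(th)],[np.sin(th),np.cos(th)]])
W=lambda x,y:c+R@[x/1000,y/1000]
print("sil origin",W(-85,-25),"grip",W(-85+31,-25),"jar",W(70,0),"red origin",W(-35,25))
g=W(-54,-25);go((*g,.05,178),(*g,.010,178))
im=shot("scene");save(im,"g2.png",(200,120,330,220),5)
E
```

```text
sil origin [ 0.44567929 -0.17001831] grip [ 0.47666041 -0.1711002 ] jar [ 0.60145736 -0.15044296] red origin [ 0.49739381 -0.12179375]
t 3.25 pos [0.4968 0.0265 0.0575] yaw 143.2 q [-0.12  0.29 -0.41  0.87 -0.    0.53] F [-0.2  1.  -1.4] w 31.5 g 60.4
(np.float64(0.47666040792340625), np.float64(-0.17110019785354233), 0.05) -> [-0.1023 -0.1703  0.0075] [ 0.001  0.004 -0.608]
(np.float64(0.47666040792340625), np.float64(-0.17110019785354233), 0.01) -> [-0.1022 -0.1704  0.0475] [ 0.001  0.004 -0.608]
```

View pics/g2.png

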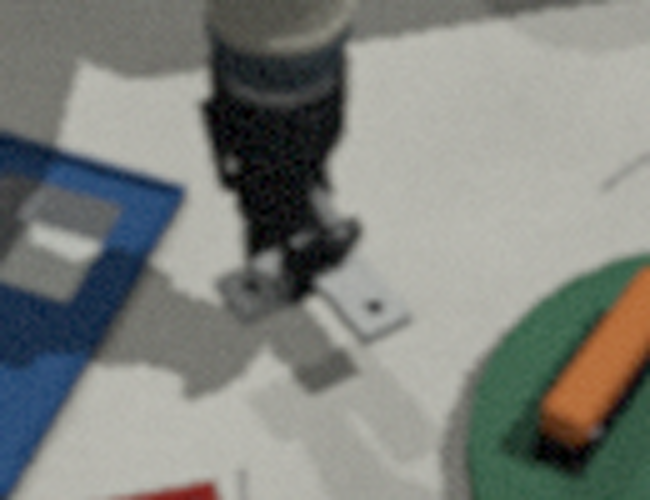

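The bracket is held level at (310,290), about 5 cm up. Next I carry it to the tray.

>>> drive_tool(
  increments="-0.102 -0.17 0.0 0 0 -0.608 0.02;-0.102 -0.17 0.0 0 0 -0.608 0.02;-0.102 -0.17 0.0 0 0 -0.608 0.02;-0.102 -0.17 0.0 0 0 -0.608 0.02;-0.102 -0.17 0.0 0 0 -0.608 0.02;-0.102 -0.17 0.0 0 0 -0.608 0.02;-0.102 -0.17 0.0 0 0 -0.608 0.02;-0.102 -0.17 0.015 0 0 -0.608 0.02;-0.102 -0.17 0.03 0 0 -0.608 0.02;-0.102 -0.17 0.03 0 0 -0.608 0.02;-0.102 -0.17 0.03 0 0 -0.608 0.02;-0.102 -0.17 0.03 0 0 -0.608 0.02",
)

```text
time: 4.3
tool_pos: [0.4754, -0.17, 0.0258]
eef_rot: [0.017, 1.0, 0.0, -0.0]
contact_force: [-0.9, 0.2, -1.0]
grip_width: 0.374
grasp_force: 60.4
```

```bash
python3 - <<'E'
from h import *
go((.4767,-.1711,.0085,178))
E
```

```text
t 4.3 pos [ 0.4754 -0.17    0.0258] yaw 178.0 q [-0.51  0.34 -0.44  0.8   0.   -0.48] F [-0.9  0.2 -1. ] w 31.9 g 60.4
(0.4767, -0.1711, 0.0085) -> [-0.0014 -0.001   0.0173] [ 0.    -0.001  0.   ]
```

>>> drive_tool(
  increments="-0.001 -0.001 0.008 0 0 0 0.02;-0.001 -0.001 0.013 0 0 0 0.02;-0.001 -0.001 0.016 0 0 0 0.02;-0.001 -0.001 0.017 0 0 0 0.02;-0.001 -0.001 0.017 0 0 0 0.02;-0.001 -0.001 0.017 0 0 0 0.052;-0.001 -0.001 0.017 0 0 0 0.052;-0.001 -0.001 0.017 0 0 0 0.052;-0.001 -0.001 0.017 0 0 0 0.052;-0.001 -0.001 0.0 0 0 0 0.052;-0.001 -0.001 -0.03 0 0 0 0.052;-0.001 -0.001 -0.07 0 0 0 0.052",
)

```text
time: 5.3
tool_pos: [0.4748, -0.1708, 0.0945]
eef_rot: [0.017, 1.0, 0.001, -0.002]
contact_force: [1.2, -0.7, -0.6]
grip_width: 0.608
grasp_force: 0.0
```

```bash
python3 - <<'E'
from h import *
# red grip at bracket (0,31), yaw -57.3
a=np.radians(-57.3);ux=np.array([np.cos(a),np.sin(a)]);uy=np.array([-ux[1],ux[0]])
g=np.array([.635,.025])+.031*uy;print(g)
go((*g,.06,-147.3))
E
```

```text
[0.66108683 0.04174745]
t 5.3 pos [ 0.4748 -0.1708  0.0945] yaw 178.0 q [-0.51  0.27 -0.33  0.98 -0.   -0.48] F [ 1.2 -0.7 -0.6] w 51.9 g 0.0
(np.float64(0.6610868342403045), np.float64(0.04174744993480731), 0.06) -> [-0.1789  0.2189  0.0342] [ 0.004 -0.004 -0.606]
```

>>> drive_tool(
  increments="-0.179 0.219 0.03 0 0 -0.606 0.052;-0.179 0.219 0.03 0 0 -0.606 0.052;-0.179 0.219 0.03 0 0 -0.606 0.052;-0.179 0.219 0.03 0 0 -0.606 0.052;-0.179 0.219 0.03 0 0 -0.606 0.052;-0.179 0.219 0.03 0 0 -0.606 0.052;-0.179 0.219 0.03 0 0 -0.606 0.052;-0.179 0.219 0.03 0 0 -0.606 0.052;-0.179 0.219 0.03 0 0 -0.606 0.052;-0.179 0.219 0.04 0 0 -0.606 0.052;-0.179 0.219 0.06 0 0 -0.606 0.052;-0.179 0.219 0.06 0 0 -0.606 0.052",
)

```text
time: 6.3
tool_pos: [0.6603, 0.0399, 0.0322]
eef_rot: [-0.281, 0.96, 0.001, -0.002]
contact_force: [-1.4, -0.0, -0.3]
grip_width: 0.608
grasp_force: 0.0
```

```bash
python3 - <<'E'
from h import *
go((.6611,.0417,.0035,-147.3))
im=shot("top");save(im,"p1.png",(250,120,362,240),5)
g=cv2.cvtColor(im["frame"],cv2.COLOR_RGB2GRAY)
E
```

```text
t 6.3 pos [0.6603 0.0399 0.0322] yaw -147.4 q [-0.07  0.56 -0.03  0.99 -0.   -0.64] F [-1.4 -0.  -0.3] w 52.0 g 0.0
(0.6611, 0.0417, 0.0035) -> [-0.0018  0.001   0.0287] [ 0.003 -0.004 -0.001]
```

View pics/p1.png

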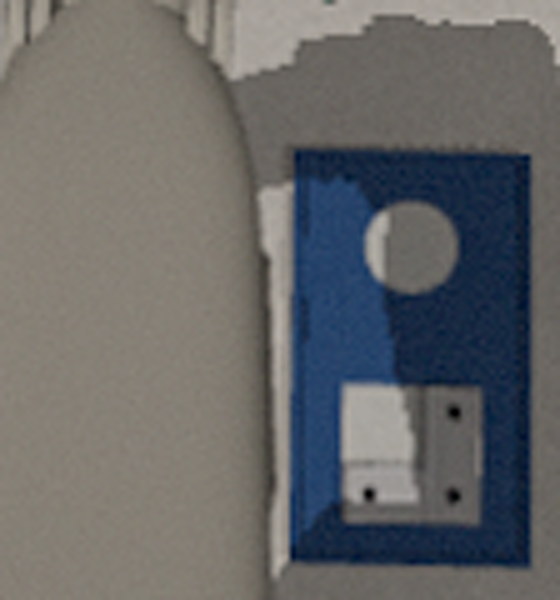

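The silver bracket lies exactly on the grey L, with its dots at crop (454,496), (454,411) and (370,495). I'll grasp the red one and measure the silver from its dots.

>>> drive_tool(
  increments="-0.002 0.001 0.015 0 0 0 0.052;-0.002 0.001 0.025 0 0 0 0.052;-0.002 0.001 0.028 0 0 0 0.052;-0.002 0.001 0.029 0 0 0 0.02;-0.002 0.001 0.029 0 0 0 0.02;-0.002 0.001 0.029 0 0 0 0.02;-0.002 0.001 0.029 0 0 0 0.02;-0.002 0.001 0.029 0 0 0 0.02;-0.002 0.001 0.029 0 0 0 0.02;-0.002 0.001 0.0 0 0 0 0.02;-0.002 0.001 -0.03 0 0 0 0.02;-0.002 0.001 -0.03 0 0 0 0.02",
)

```text
time: 7.35
tool_pos: [0.6665, 0.0429, 0.0715]
eef_rot: [-0.282, 0.959, -0.001, 0.004]
contact_force: [0.6, -0.1, -0.5]
grip_width: 0.367
grasp_force: 60.0
```

```bash
python3 - <<'E'
from h import *
im=shot("top");g=cv2.cvtColor(im["frame"],cv2.COLOR_RGB2GRAY).astype(np.float32)
out=[]
for u,v in [(340.3,218.7),(340.3,201.7),(323.5,218.5)]:
    u0,v0=int(round(u)),int(round(v));w=g[v0-2:v0+3,u0-2:u0+3];k=np.clip(np.median(w)-20-w,0,None)
    yy,xx=np.mgrid[v0-2:v0+3,u0-2:u0+3];out.append([(xx*k).sum()/k.sum(),(yy*k).sum()/k.sum()])
p=onplane(im,out,.017)[:,:2];print(np.round(out,1).tolist(),p.round(4).tolist())
a=np.arctan2(*(p[1]-p[0])[::-1]);b=np.arctan2(*(p[2]-p[0])[::-1])-np.pi/2;t=(a+b)/2
print(np.degrees([a,b]),np.linalg.norm(p[1:]-p[0],axis=1))
ux=np.array([np.cos(t),np.sin(t)]);uy=np.array([-ux[1],ux[0]])
r=p[0]+.05*(ux+uy);gr=r-.031*uy;print("red origin",r,"grip",gr)
go((*gr,.06,90+np.degrees(t)))
E
```

```text
[[340.3, 218.8], [340.5, 202.0], [323.4, 218.3]] [[0.4442, -0.1715], [0.496, -0.1737], [0.446, -0.1194]]
[-2.46065826 -2.05074535] [0.05188195 0.05213313]
red origin [ 0.4960815  -0.12350274] grip [ 0.49486136 -0.15447872]
t 7.4 pos [0.6658 0.0429 0.069 ] yaw -147.3 q [-0.06  0.53  0.03  1.06  0.   -0.63] F [-0.4  0.8 -0.9] w 31.5 g 60.0
(np.float64(0.49486136133833775), np.float64(-0.15447871629595422), 0.06) -> [ 0.2506 -0.0736  0.0081] [0.003 0.006 2.182]
```

>>> drive_tool(
  increments="0.25 -0.074 0 0 0 2.182 0.02;0.25 -0.074 0 0 0 2.182 0.02;0.25 -0.074 0 0 0 2.182 0.02;0.25 -0.074 0 0 0 2.182 0.02;0.25 -0.074 0 0 0 2.182 0.02;0.25 -0.074 0 0 0 2.182 0.02;0.25 -0.074 0 0 0 2.182 0.02;0.25 -0.074 0 0 0 2.182 0.02;0.25 -0.074 0 0 0 2.182 0.02;0.25 -0.074 0 0 0 2.182 0.02;0.25 -0.074 0 0 0 2.182 0.02;0.25 -0.074 0 0 0 2.182 0.02",
)

```text
time: 8.4
tool_pos: [0.4931, -0.1543, 0.0649]
eef_rot: [0.451, 0.893, 0.0, -0.001]
contact_force: [-0.7, 0.4, -1.6]
grip_width: 0.369
grasp_force: 60.0
```

```bash
python3 -c "
from h import *
go((.4949,-.1545,.045,87.7))"
```

```text
t 8.4 pos [ 0.4931 -0.1543  0.0649] yaw 126.4 q [-0.47  0.31 -0.35  0.91  0.    0.47] F [-0.7  0.4 -1.6] w 31.5 g 60.0
(0.4949, -0.1545, 0.045) -> [-0.0012  0.0014  0.0199] [-0.001 -0.001  0.676]
```

>>> drive_tool(
  increments="-0.001 0.001 0.01 0 0 0.676 0.02;-0.001 0.001 0.02 0 0 0.676 0.02;-0.001 0.001 0.02 0 0 0.676 0.02;-0.001 0.001 0.02 0 0 0.676 0.02;-0.001 0.001 0.02 0 0 0.676 0.02;-0.001 0.001 0.02 0 0 0.676 0.02;-0.001 0.001 0.02 0 0 0.676 0.02;-0.001 0.001 0.02 0 0 0.676 0.02;-0.001 0.001 0.02 0 0 0.676 0.02",
)

```text
time: 9.15
tool_pos: [0.4948, -0.1545, 0.0453]
eef_rot: [0.718, 0.696, -0.0, -0.0]
contact_force: [0.1, -0.1, -1.3]
grip_width: 0.369
grasp_force: 60.0
```

```bash
python3 - <<'E'
from h import *
go((.4949,-.1545,.0205,87.7))
im=shot("scene");save(im,"g3.png",(150,130,260,220),6)
h,P,R=masks(im);m=R((0,120,50),(6,255,255))|R((172,120,50),(180,255,255));m[:, :150]=0;m[:,270:]=0;m[:130]=0;m[225:]=0
b,l=blob(m);k=l==b[0][2];print(b[:3],np.median(P[k],0),np.percentile(P[k][:,2],[10,90]))
E
```

```text
t 9.15 pos [ 0.4948 -0.1545  0.0453] yaw 88.2 q [-0.46  0.33 -0.38  0.86 -0.    1.14] F [ 0.1 -0.1 -1.3] w 31.5 g 60.0
(0.4949, -0.1545, 0.0205) -> [0.     0.0001 0.0248] [-0.001 -0.     0.008]
[(np.int32(264), [210.8, 160.4], 1)] [ 0.48329768 -0.12160466  0.05143886] [0.04859435 0.05387288]
```

View pics/g3.png

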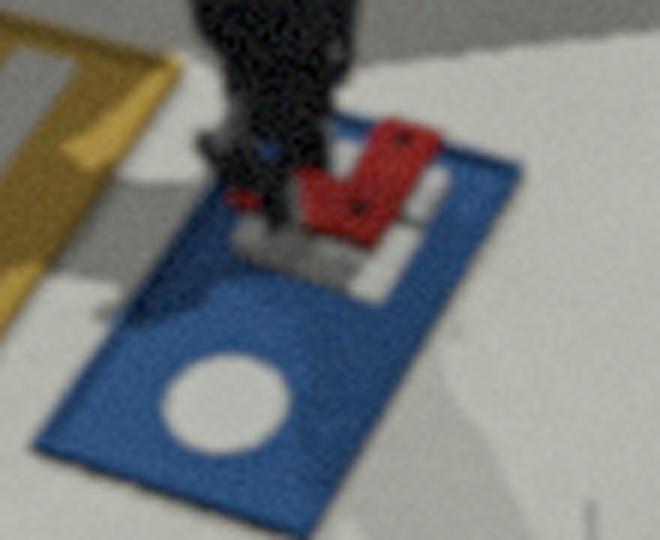

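The red bracket hangs level above the square, corner dot at crop (358,207) and x-arm dot at (403,136). A quick check of those dots before lowering.

```bash
python3 - <<'E'
from h import *
im=shot("scene");g=im["frame"][:,:,0].astype(np.float32)
for z in(.0538,):
  for u,v in[(209.2,164.0),(216.7,152.2)]:
    u0,v0=int(round(u)),int(round(v));w=g[v0-2:v0+3,u0-2:u0+3];k=np.clip(np.median(w)-15-w,0,None)
    yy,xx=np.mgrid[v0-2:v0+3,u0-2:u0+3];c=[(xx*k).sum()/k.sum(),(yy*k).sum()/k.sum()]
    print(c,onplane(im,c,z))
# silver dots visible in scene earlier: check scene bias using tray disc
h=cv2.cvtColor(im["frame"],cv2.COLOR_RGB2HSV);m=(h[:,:,1]<60)&(h[:,:,2]>90);mm=np.zeros_like(m);mm[186:208,174:201]=m[186:208,174:201]
b,l=blob(mm);print(b[:2],onplane(im,b[0][1],.005))
E
```

```text
[np.float64(209.43333333333334), np.float64(164.2111111111111)] [[ 0.49700695 -0.11951683  0.0538    ]]
[np.float64(216.6829268292683), np.float64(152.6341463414634)] [[ 0.44520106 -0.11806729  0.0538    ]]
[(np.int32(276), [187.2, 196.9], 1)] [[ 0.60054243 -0.15013479  0.005     ]]
```

The red bracket is within about 3 mm, so I nudge −2 mm in y, lower and release.

>>> drive_tool(
  increments="-0.002 0 0.01 0 0 0.008 0.02;-0.002 0 0.018 0 0 0.008 0.02;-0.002 0 0.022 0 0 0.008 0.02;-0.002 0 0.0245 0 0 0.008 0.02;-0.002 0 0.025 0 0 0.008 0.02;-0.002 0 0.025 0 0 0.008 0.045;-0.002 0 0.025 0 0 0.008 0.045;-0.002 0 0.025 0 0 0.008 0.045;-0.002 0 0.025 0 0 0.008 0.045;-0.002 0 0.015 0 0 0.008 0.045;-0.002 0 -0.02 0 0 0.008 0.045;-0.002 0 -0.06 0 0 0.008 0.045",
)

```text
time: 10.25
tool_pos: [0.4935, -0.156, 0.1051]
eef_rot: [0.722, 0.692, -0.001, -0.003]
contact_force: [0.9, 0.3, -0.3]
grip_width: 0.526
grasp_force: 0.0
```

```bash
python3 - <<'E'
from h import *
# stapler grip: 8 mm toward its +x-world end
c=np.array([.4894,.2234])+.008*np.array([.97,-.24])
print(c);go((*c,.14,166),(*c,.14,-14))
# jar from turntable geometry check
E
```

```text
[0.49716 0.22148]
t 10.25 pos [ 0.4935 -0.156   0.1051] yaw 87.6 q [-0.47  0.28 -0.29  1.01  0.    1.14] F [ 0.9  0.3 -0.3] w 44.9 g 0.0
(np.float64(0.49716), np.float64(0.22147999999999998), 0.14) -> [ 0.3774 -0.0124 -0.034 ] [-0.003 -0.005 -1.368]
(np.float64(0.49716), np.float64(0.22147999999999998), 0.14) -> [ 0.3774 -0.0124 -0.034 ] [-0.006  0.003  1.773]
```

>>> drive_tool(
  increments="0.1 -0.012 -0.055 0 0 -0.4 0.05;0.377 -0.012 -0.055 0 0 -1.368 0.05;0.377 -0.012 -0.055 0 0 -1.368 0.05;0.377 -0.012 -0.055 0 0 -1.368 0.05;0.377 -0.012 -0.055 0 0 -1.368 0.05;0.377 -0.012 -0.055 0 0 -1.368 0.05;0.377 -0.012 -0.055 0 0 -1.368 0.05;0.377 -0.012 -0.055 0 0 -1.368 0.05;0.377 -0.012 -0.055 0 0 -1.368 0.05;0.377 -0.012 -0.055 0 0 -1.368 0.05;0.377 -0.012 -0.04 0 0 -1.368 0.05;0.377 -0.012 -0.035 0 0 -1.368 0.05",
)

```text
time: 11.25
tool_pos: [0.4982, 0.2216, 0.1398]
eef_rot: [0.118, 0.993, -0.0, -0.001]
contact_force: [-0.2, -0.5, -0.4]
grip_width: 0.591
grasp_force: 0.0
```

```bash
python3 - <<'E'
from h import *
go((.497,.2215,.09,166),(.497,.2215,.045,166))
im=shot("top");save(im,"p2.png",(110,130,380,250),2.9)
h,P,R=masks(im);m=R((0,120,50),(6,255,255))|R((172,120,50),(180,255,255));m[:, :310]=0;m[:,365:]=0
b,l=blob(m);k=l==b[0][2];r=cv2.minAreaRect((outline(im,k,.029)*1000).astype(np.float32));print(b[:2],r,np.percentile(P[k][:,2],[10,50,90]))
E
```

```text
t 11.25 pos [0.4982 0.2216 0.1398] yaw 166.4 q [ 0.26  0.29 -0.17  1.11 -0.    0.5 ] F [-0.2 -0.5 -0.4] w 50.5 g 0.0
(0.497, 0.2215, 0.09) -> [ 0.0011 -0.0004  0.0498] [-0.001 -0.001  0.007]
(0.497, 0.2215, 0.045) -> [ 0.001  -0.0003  0.0948] [-0.001 -0.001  0.007]
[(np.int32(438), [329.9, 207.0], 1)] ((470.715576171875, -149.5557098388672), (83.1523666381836, 80.30802154541016), 88.75721740722656) [0.02446946 0.0285943  0.03238895]
```

View pics/p2.png

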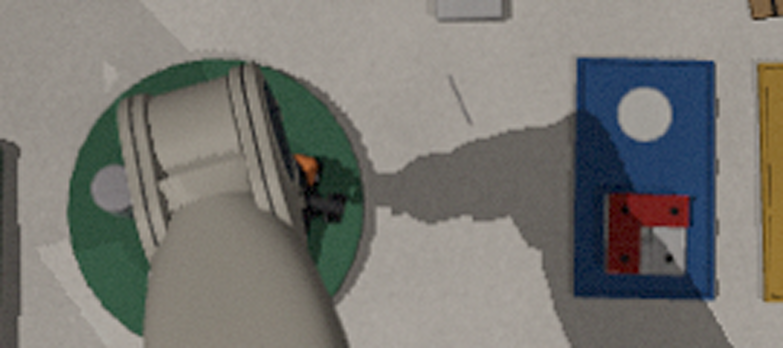

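The red bracket at crop (645,235) closes the frame with the silver one. It is within about 2 mm with its top at 29 mm, as it should be. Next the stapler.

>>> drive_tool(
  increments="0.001 0 0.03 0 0 0.007 0.05;0.001 0 0.055 0 0 0.007 0.05;0.001 0 0.075 0 0 0.007 0.05;0.001 0 0.09 0 0 0.007 0.05;0.001 0 0.095 0 0 0.007 0.05;0.001 0 0.095 0 0 0.007 0.015;0.001 0 0.095 0 0 0.007 0.015;0.001 0 0.095 0 0 0.007 0.015;0.001 0 0.095 0 0 0.007 0.015;0.001 0 0.095 0 0 0.007 0.015;0.001 0 0.09 0 0 0.007 0.015;0.001 0 0.07 0 0 0.007 0.015",
  squeeze=50,
)

```text
time: 12.3
tool_pos: [0.4963, 0.2203, 0.0691]
eef_rot: [0.126, 0.992, -0.001, -0.002]
contact_force: [-0.5, 0.8, -1.6]
grip_width: 0.318
grasp_force: 50.5
```

```bash
python3 - <<'E'
from h import *
go((.498,.2215,.16,166))
E
```

```text
t 12.3 pos [0.4963 0.2203 0.0691] yaw 165.6 q [ 0.26  0.35 -0.28  0.94 -0.    0.52] F [-0.5  0.8 -1.6] w 27.1 g 50.5
(0.498, 0.2215, 0.16) -> [-0.001   0.0014 -0.0909] [-0.002 -0.004 -0.008]
```

>>> drive_tool(
  increments="-0.001 0.001 -0.04 0 0 0 0.015;-0.001 0.001 -0.07 0 0 0 0.015;-0.135 -0.555 -0.07 0 0 -0.243 0.015;-0.135 -0.555 -0.07 0 0 -0.243 0.015;-0.135 -0.555 -0.07 0 0 -0.243 0.015;-0.135 -0.555 -0.07 0 0 -0.243 0.015;-0.135 -0.555 -0.07 0 0 -0.243 0.015;-0.135 -0.555 -0.07 0 0 -0.243 0.015;-0.135 -0.555 -0.07 0 0 -0.243 0.015;-0.135 -0.555 -0.07 0 0 -0.243 0.015;-0.135 -0.555 -0.07 0 0 -0.243 0.015;-0.135 -0.555 -0.07 0 0 -0.243 0.015",
)

```text
time: 13.3
tool_pos: [0.4924, -0.1893, 0.1415]
eef_rot: [0.005, 1.0, -0.0, 0.0]
contact_force: [2.4, 0.3, -1.6]
grip_width: 0.317
grasp_force: 50.8
```

```bash
python3 - <<'E'
from h import *
go((.489,-.351,.06,179.4),(.489,-.351,.045,179.4))
E
```

```text
t 13.3 pos [ 0.4924 -0.1893  0.1415] yaw 179.5 q [-0.53  0.26 -0.21  1.1   0.   -0.52] F [ 2.4  0.3 -1.6] w 27.1 g 50.8
(0.489, -0.351, 0.06) -> [ 0.002  -0.1617  0.0816] [-0.     0.001  0.001]
(0.489, -0.351, 0.045) -> [ 0.002  -0.1617  0.0966] [-0.     0.001  0.001]
```

>>> drive_tool(
  increments="0.002 -0.162 0.02 0 0 0 0.015;0.002 -0.162 0.02 0 0 0 0.015;0.002 -0.162 0.02 0 0 0 0.015;0.002 -0.162 0.04 0 0 0 0.015;0.002 -0.162 0.06 0 0 0 0.015;0.002 -0.162 0.082 0 0 0 0.015;0.002 -0.162 0.097 0 0 0 0.015;0.002 -0.162 0.097 0 0 0 0.015;0.002 -0.162 0.097 0 0 0 0.015;0.002 -0.162 0.097 0 0 0 0.015",
)

```text
time: 14.13
tool_pos: [0.4901, -0.3495, 0.0451]
eef_rot: [0.004, 1.0, -0.001, 0.001]
contact_force: [-0.3, -0.6, -2.0]
grip_width: 0.322
grasp_force: 50.7
```

```bash
python3 - <<'E'
from h import *
go((.489,-.351,.021,179.4))
im=shot("scene");save(im,"g4.png",(80,110,220,215),5)
E
```

```text
t 14.13 pos [ 0.4901 -0.3495  0.0451] yaw 179.5 q [-0.76  0.45 -0.18  0.94 -0.   -0.75] F [-0.3 -0.6 -2. ] w 27.5 g 50.7
(0.489, -0.351, 0.021) -> [ 0.0011 -0.0014  0.0241] [-0.001  0.001  0.002]
```

View pics/g4.png

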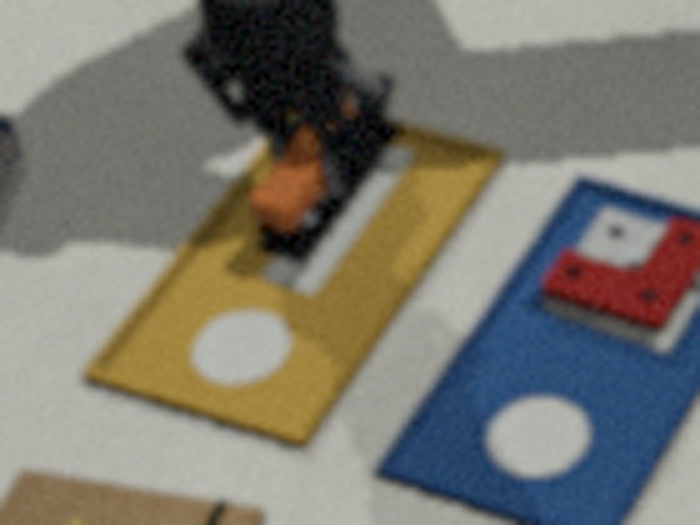

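The stapler (285,195) hangs over the bar, parallel to it. I'll lower and release it.

>>> drive_tool(
  increments="0.001 -0.0015 0.01 0 0 0 0.015;0.001 -0.0015 0.018 0 0 0 0.015;0.001 -0.0015 0.022 0 0 0 0.015;0.001 -0.0015 0.025 0 0 0 0.015;0.001 -0.0015 0.025 0 0 0 0.015;0.001 -0.0015 0.025 0 0 0 0.05;0.001 -0.0015 0.025 0 0 0 0.05;0.001 -0.0015 0.025 0 0 0 0.05;0.001 -0.0015 0.025 0 0 0 0.05;0.001 -0.0015 0 0 0 0 0.05;0.001 -0.0015 -0.04 0 0 0 0.05;0.001 -0.0015 -0.08 0 0 0 0.05",
)

```text
time: 15.18
tool_pos: [0.4878, -0.3501, 0.1235]
eef_rot: [0.004, 1.0, 0.001, -0.001]
contact_force: [-0.1, -1.7, 0.1]
grip_width: 0.587
grasp_force: 0.0
```

```bash
python3 - <<'E'
from h import *
# tape at (.591,.299)
go((.591,.2992,.14,-160),(.591,.2992,.14,180))
E
```

```text
t 15.18 pos [ 0.4878 -0.3501  0.1235] yaw 179.5 q [-0.76  0.39 -0.06  1.12  0.   -0.75] F [-0.1 -1.7  0.1] w 50.1 g 0.0
(0.591, 0.2992, 0.14) -> [-0.0974  0.6502 -0.0151] [ 0.003 -0.002 -0.358]
(0.591, 0.2992, 0.14) -> [-0.0974  0.6502 -0.0151] [ 0.003 -0.003 -0.009]
```

>>> drive_tool(
  increments="-0.098 0.65 -0.016 0 0 0 0.05;-0.098 0.65 -0.016 0 0 0 0.05;-0.098 0.65 -0.016 0 0 0 0.05;-0.098 0.65 -0.016 0 0 0 0.05;-0.098 0.65 -0.016 0 0 0 0.082;-0.098 0.65 -0.016 0 0 0 0.082;-0.098 0.65 -0.016 0 0 0 0.082;-0.098 0.65 -0.016 0 0 0 0.082;-0.098 0.65 -0.016 0 0 0 0.082;-0.098 0.65 -0.016 0 0 0 0.082;-0.098 0.65 -0.016 0 0 0 0.082;-0.098 0.65 -0.016 0 0 0 0.082",
)

```text
time: 16.18
tool_pos: [0.5673, 0.145, 0.1356]
eef_rot: [0.004, 1.0, -0.0, -0.0]
contact_force: [0.2, -1.0, 0.1]
grip_width: 0.96
grasp_force: 0.0
```

```bash
python3 - <<'E'
from h import *
go((.591,.2992,.08,180),(.591,.2992,.034,180))
im=shot("top");h,P,R=masks(im)
m=R((5,120,50),(17,255,255));m[:,:370]=0;m[:,430:]=0;m[:170]=0;m[240:]=0
b,l=blob(m);k=l==b[0][2];print("stap",b[:2],cv2.minAreaRect((outline(im,k,.053)*1000).astype(np.float32)),np.percentile(P[k][:,2],[50,90]))
m=R((100,120,60),(125,255,255));m[:,:165]=0;m[:,210:]=0;m[:150]=0;m[190:]=0
b,l=blob(m);k=l==b[0][2];print("tape",b[:2],cv2.minAreaRect((outline(im,k,.055)*1000).astype(np.float32)))
E
```

```text
t 16.18 pos [0.5673 0.145  0.1356] yaw 179.5 q [ 0.11  0.36 -0.08  1.13 -0.    0.12] F [ 0.2 -1.   0.1] w 82.0 g 0.0
(0.591, 0.2992, 0.08) -> [-0.0224  0.1544  0.0556] [-0.    -0.    -0.009]
(0.591, 0.2992, 0.034) -> [-0.0224  0.1544  0.1016] [-0.    -0.    -0.009]
stap [(np.int32(435), [399.8, 206.3], 1)] ((477.61846923828125, -347.7669982910156), (32.86884307861328, 124.2524185180664), 89.42424774169922) [0.05152421 0.05571917]
tape [(np.int32(173), [186.4, 171.4], 1)] ((590.8255615234375, 297.65582275390625), (52.72428894042969, 51.573970794677734), 44.976802825927734)
```

The stapler is on its bar within 4 mm. Next I descend on the tape.

>>> drive_tool(
  increments="-0.023 0.154 0.02 0 0 0 0.082;-0.023 0.154 0.02 0 0 0 0.082;-0.023 0.154 0.02 0 0 0 0.082;-0.023 0.154 0.02 0 0 0 0.082;-0.023 0.154 0.02 0 0 0 0.082;-0.023 0.154 0.02 0 0 0 0.082;-0.023 0.154 0.05 0 0 0 0.082;-0.023 0.154 0.08 0 0 0 0.082;-0.023 0.154 0.095 0 0 0 0.082;-0.023 0.154 0.101 0 0 0 0.082;-0.023 0.154 0.101 0 0 0 0.082;-0.023 0.154 0.101 0 0 0 0.082",
  squeeze=25,
)

```text
time: 17.23
tool_pos: [0.5923, 0.296, 0.0357]
eef_rot: [0.005, 1.0, 0.0, 0.0]
contact_force: [0.2, 1.4, 0.7]
grip_width: 0.963
grasp_force: 0.0
```

>>> drive_tool(
  increments="0 0 0 0 0 0 0.04;0 0 0 0 0 0 0.04;0 0 0 0 0 0 0.04;0 0 0 0 0 0 0.04;0 0 0 0 0 0 0.04;0 0 0 0 0 0 0.04;0 0 -0.01 0 0 0 0.04;0 0 -0.04 0 0 0 0.04;0 0 -0.08 0 0 0 0.04;0 0 -0.1 0 0 0 0.04;0 0 -0.1 0 0 0 0.04;0 0 -0.1 0 0 0 0.04",
)

```text
time: 18.23
tool_pos: [0.5923, 0.2969, 0.137]
eef_rot: [0.004, 1.0, 0.001, 0.002]
contact_force: [0.1, -0.2, -1.1]
grip_width: 0.609
grasp_force: 26.8
```

```bash
python3 - <<'E'
from h import *
go((.601,-.351,.14,179.5))
im=shot("scene");save(im,"g5.png",(270,120,420,240),5)
E
```

```text
t 18.23 pos [0.5923 0.2969 0.137 ] yaw 179.5 q [0.34 0.48 0.13 1.21 0.   0.35] F [ 0.1 -0.2 -1.1] w 52.0 g 26.8
(0.601, -0.351, 0.14) -> [-0.0143 -0.6478 -0.0037] [0.001 0.003 0.   ]
```

View pics/g5.png

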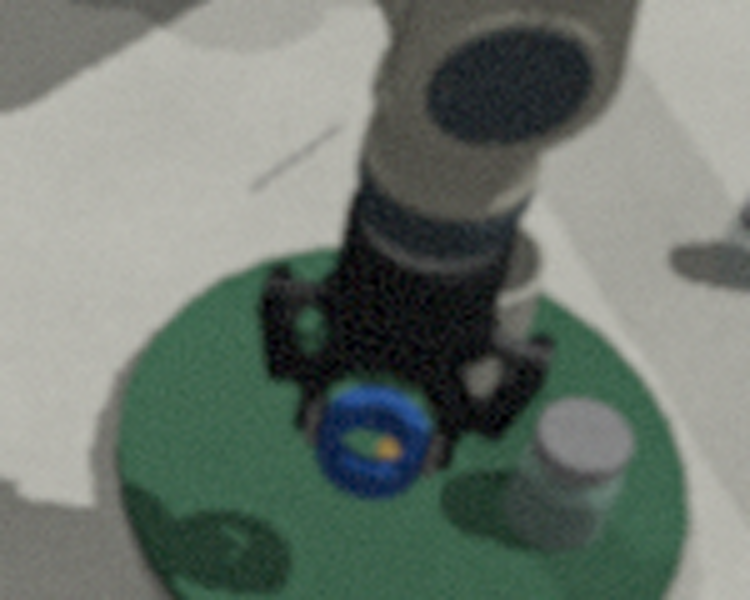

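The tape (375,440) is held level between the fingers, and the jar (575,470) is untouched. Carrying it to the yellow tray.

>>> drive_tool(
  increments="-0.014 -0.648 0 0 0 0 0.04;-0.014 -0.648 0 0 0 0 0.04;-0.014 -0.648 0 0 0 0 0.04;-0.014 -0.648 0 0 0 0 0.04;-0.014 -0.648 0 0 0 0 0.04;-0.014 -0.648 0 0 0 0 0.04;-0.014 -0.648 0 0 0 0 0.04;-0.014 -0.648 0 0 0 0 0.04;-0.014 -0.648 0 0 0 0 0.04;-0.014 -0.648 0 0 0 0 0.04;-0.014 -0.648 0 0 0 0 0.04;-0.014 -0.648 0 0 0 0 0.04",
)

```text
time: 19.28
tool_pos: [0.597, -0.205, 0.1334]
eef_rot: [0.004, 1.0, 0.001, -0.001]
contact_force: [2.0, 0.3, 0.3]
grip_width: 0.611
grasp_force: 26.8
```

```bash
python3 - <<'E'
from h import *
go((.601,-.351,.1,179.5),(.601,-.351,.03,179.5))
E
```

```text
t 19.28 pos [ 0.597  -0.205   0.1334] yaw 179.5 q [-0.46  0.44  0.04  1.18  0.   -0.45] F [2.  0.3 0.3] w 52.2 g 26.8
(0.601, -0.351, 0.1) -> [-0.0054 -0.146   0.0332] [ 0.001 -0.002 -0.   ]
(0.601, -0.351, 0.03) -> [-0.0055 -0.1461  0.1032] [ 0.001 -0.002 -0.   ]
```

>>> drive_tool(
  increments="-0.005 -0.146 0 0 0 0 0.04;-0.005 -0.146 0 0 0 0 0.04;-0.005 -0.146 0 0 0 0 0.04;-0.005 -0.146 0.02 0 0 0 0.04;-0.005 -0.146 0.05 0 0 0 0.04;-0.005 -0.146 0.08 0 0 0 0.04;-0.005 -0.146 0.1 0 0 0 0.04;-0.005 -0.146 0.103 0 0 0 0.04;-0.005 -0.146 0.103 0 0 0 0.04;-0.005 -0.146 0.103 0 0 0 0.04;-0.005 -0.146 0.103 0 0 0 0.04",
)

```text
time: 20.2
tool_pos: [0.6026, -0.3497, 0.0335]
eef_rot: [0.004, 1.0, -0.001, 0.001]
contact_force: [-0.8, -0.4, -0.9]
grip_width: 0.609
grasp_force: 26.8
```

```bash
python3 - <<'E'
from h import *
go((.601,-.351,.0105,179.5))
E
```

```text
t 20.2 pos [ 0.6026 -0.3497  0.0335] yaw 179.5 q [-0.65  0.61  0.07  1.03 -0.   -0.64] F [-0.8 -0.4 -0.9] w 52.0 g 26.8
(0.601, -0.351, 0.0105) -> [ 0.0016 -0.0013  0.023 ] [-0.001  0.002  0.   ]
```

>>> drive_tool(
  increments="0.0015 -0.001 0.01 0 0 0 0.04;0.0015 -0.001 0.017 0 0 0 0.04;0.0015 -0.001 0.021 0 0 0 0.04;0.0015 -0.001 0.023 0 0 0 0.04;0.0015 -0.001 0.023 0 0 0 0.04;0.0015 -0.001 0.023 0 0 0 0.072;0.0015 -0.001 0.023 0 0 0 0.072;0.0015 -0.001 0.023 0 0 0 0.072;0.0015 -0.001 0.023 0 0 0 0.072;0.0015 -0.001 -0.01 0 0 0 0.072;0.0015 -0.001 -0.05 0 0 0 0.072;0.0015 -0.001 -0.09 0 0 0 0.072",
)

```text
time: 21.2
tool_pos: [0.5997, -0.3499, 0.1219]
eef_rot: [0.004, 1.0, 0.001, -0.001]
contact_force: [0.4, -0.9, 0.3]
grip_width: 0.843
grasp_force: 0.0
```

```bash
python3 - <<'E'
from h import *
go((.516,.397,.17,150),(.516,.397,.17,180))
im=shot("scene");h,P,R=masks(im)
# jar lid: height mask
Z=P[:,:,2];m=(Z>.095)&(Z<.115);mm=np.zeros_like(m);mm[190:235,365:405]=m[190:235,365:405]
b,l=blob(mm);k=l==b[0][2];print(b[:2],onplane(im,b[0][1],.105),P[k].mean(0),P[k].std(0))
E
```

```text
t 21.2 pos [ 0.5997 -0.3499  0.1219] yaw 179.5 q [-0.65  0.55  0.2   1.23  0.   -0.64] F [ 0.4 -0.9  0.3] w 72.0 g 0.0
(0.516, 0.397, 0.17) -> [ 0.0904  0.7462 -0.0465] [ 0.001 -0.003  0.515]
(0.516, 0.397, 0.17) -> [ 0.0904  0.7462 -0.0465] [ 0.002 -0.002 -0.009]
[(np.int32(255), [386.0, 207.8], 1)] [[0.52109012 0.40024696 0.105     ]] [0.52125937 0.40014757 0.10522256] [0.01312249 0.01195166 0.00311514]
```

>>> drive_tool(
  increments="0.088 0.747 -0.045 0 0 0 0.08;0.088 0.747 -0.045 0 0 0 0.08;0.088 0.747 -0.045 0 0 0 0.08;0.088 0.747 -0.045 0 0 0 0.08;0.088 0.747 -0.045 0 0 0 0.08;0.088 0.747 -0.045 0 0 0 0.08;0.088 0.747 -0.045 0 0 0 0.08;0.088 0.747 -0.045 0 0 0 0.08;0.088 0.747 -0.045 0 0 0 0.08;0.088 0.747 -0.045 0 0 0 0.08;0.088 0.747 -0.045 0 0 0 0.08;0.088 0.747 -0.045 0 0 0 0.08",
)

```text
time: 22.25
tool_pos: [0.5457, 0.1478, 0.1517]
eef_rot: [0.004, 1.0, 0.0, 0.0]
contact_force: [1.9, -0.3, -0.2]
grip_width: 0.94
grasp_force: 0.0
```

```bash
python3 - <<'E'
from h import *
go((.5185,.3985,.16,180),(.5185,.3985,.13,180))
im=shot("top");h,P,R=masks(im)
m=R((100,120,60),(125,255,255));m[:,:370]=0;m[:,430:]=0
b,l=blob(m);k=l==b[0][2];print("tape",b[:2],cv2.minAreaRect((outline(im,k,.030)*1000).astype(np.float32)),np.percentile(P[k][:,2],[50,90]))
E
```

```text
t 22.25 pos [0.5457 0.1478 0.1517] yaw 179.5 q [ 0.12  0.32 -0.1   1.15 -0.    0.12] F [ 1.9 -0.3 -0.2] w 80.3 g 0.0
(0.5185, 0.3985, 0.16) -> [ 0.0294  0.2505 -0.0083] [ 0.     0.    -0.009]
(0.5185, 0.3985, 0.13) -> [0.0295 0.2505 0.0217] [ 0.     0.    -0.009]
tape [(np.int32(163), [396.4, 168.2], 1)] ((598.6836547851562, -349.4344787597656), (54.23174285888672, 50.24432373046875), 89.49008178710938) [0.02859008 0.03274364]
```

The tape sits at (0.599, −0.349) against a target of (0.601, −0.351), flat, with its top at 30 mm. On to the jar.

>>> drive_tool(
  increments="0.029 0.251 -0.015 0 0 0 0.083;0.029 0.251 -0.015 0 0 0 0.083;0.029 0.251 -0.015 0 0 0 0.083;0.029 0.251 -0.015 0 0 0 0.083;0.029 0.251 -0.015 0 0 0 0.083;0.029 0.251 -0.015 0 0 0 0.083;0.029 0.251 -0.015 0 0 0 0.083;0.029 0.251 0 0 0 0 0.083;0.029 0.251 0.02 0 0 0 0.083;0.029 0.251 0.02 0 0 0 0.083;0.029 0.251 0.02 0 0 0 0.083",
)

```text
time: 23.22
tool_pos: [0.519, 0.3967, 0.1307]
eef_rot: [0.004, 1.0, -0.001, -0.001]
contact_force: [0.2, 0.6, 0.2]
grip_width: 0.972
grasp_force: 0.0
```

```bash
python3 - <<'E'
from h import *
go((.5185,.3985,.05,180))
im=shot("scene");save(im,"g6.png",(300,100,430,230),4.5)
E
```

```text
t 23.22 pos [0.519  0.3967 0.1307] yaw 179.5 q [0.52 0.48 0.1  1.19 0.   0.53] F [0.2 0.6 0.2] w 83.0 g 0.0
(0.5185, 0.3985, 0.05) -> [0.0003 0.0019 0.0807] [-0.001 -0.002 -0.009]
```

View pics/g6.png

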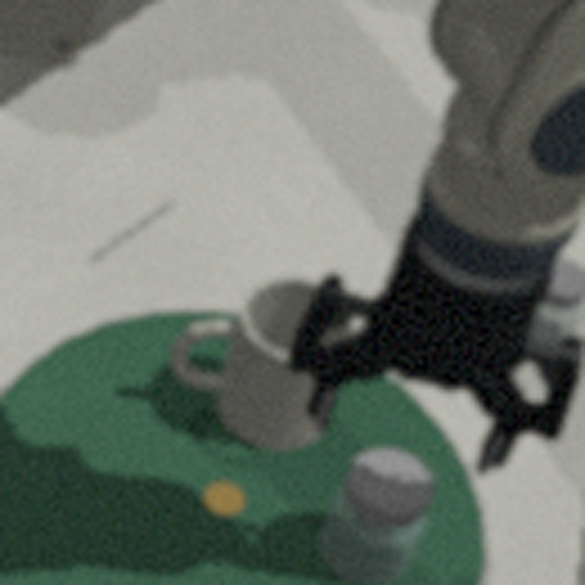

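The open fingers straddle the jar (390,490) from above, well clear of the mug (270,370). Descending and closing.

>>> drive_tool(
  increments="0 0.002 0.02 0 0 0 0.083;0 0.002 0.045 0 0 0 0.083;0 0.002 0.065 0 0 0 0.083;0 0.002 0.077 0 0 0 0.083;0 0.002 0.081 0 0 0 0.083;0 0.002 0.081 0 0 0 0.083;0 0.002 0.081 0 0 0 0.045;0 0.002 0.081 0 0 0 0.045;0 0.002 0.081 0 0 0 0.045;0 0.002 0.081 0 0 0 0.045;0 0.002 0.081 0 0 0 0.045;0 0.002 0.081 0 0 0 0.045",
  squeeze=35,
)

```text
time: 24.27
tool_pos: [0.5203, 0.3995, 0.0525]
eef_rot: [0.004, 1.0, 0.001, 0.001]
contact_force: [-0.6, -0.5, 6.1]
grip_width: 0.611
grasp_force: 37.0
```

```bash
python3 - <<'E'
from h import *
go((.5185,.3985,.05,180),(.6012,-.151,.14,180))
E
```

```text
t 24.27 pos [0.5203 0.3995 0.0525] yaw 179.5 q [ 0.53  0.53 -0.02  1.02 -0.    0.54] F [-0.6 -0.5  6.1] w 52.2 g 37.0
(0.5185, 0.3985, 0.05) -> [ 0.0018 -0.001   0.0025] [ 0.001  0.003 -0.009]
(0.6012, -0.151, 0.14) -> [-0.086  -0.5497 -0.0881] [ 0.001  0.003 -0.009]
```

>>> drive_tool(
  increments="0 0 -0.02 0 0 0 0.045;0 0 -0.05 0 0 0 0.045;0 0 -0.085 0 0 0 0.045;-0.086 -0.55 -0.088 0 0 0 0.045;-0.086 -0.55 -0.088 0 0 0 0.045;-0.086 -0.55 -0.088 0 0 0 0.045;-0.086 -0.55 -0.088 0 0 0 0.045;-0.086 -0.55 -0.088 0 0 0 0.045;-0.086 -0.55 -0.088 0 0 0 0.045;-0.086 -0.55 -0.088 0 0 0 0.045;-0.086 -0.55 -0.088 0 0 0 0.045;-0.086 -0.55 -0.088 0 0 0 0.045",
)

```text
time: 25.27
tool_pos: [0.5741, 0.0261, 0.1384]
eef_rot: [0.004, 1.0, -0.0, 0.0]
contact_force: [1.3, 0.0, -1.7]
grip_width: 0.616
grasp_force: 38.1
```

```bash
python3 - <<'E'
from h import *
go((.6012,-.151,.1,179.5),(.6012,-.151,.05,179.5))
E
```

```text
t 25.27 pos [0.5741 0.0261 0.1384] yaw 179.5 q [-0.1   0.34 -0.1   1.13  0.   -0.09] F [ 1.3  0.  -1.7] w 52.6 g 38.1
(0.6012, -0.151, 0.1) -> [-0.0286 -0.1768  0.0384] [-0.     0.001  0.   ]
(0.6012, -0.151, 0.05) -> [-0.0286 -0.1768  0.0884] [-0.     0.001  0.   ]
```

>>> drive_tool(
  increments="-0.029 -0.177 0 0 0 0 0.045;-0.029 -0.177 0 0 0 0 0.045;-0.029 -0.177 0 0 0 0 0.045;-0.029 -0.177 0 0 0 0 0.045;-0.029 -0.177 0 0 0 0 0.045;-0.029 -0.177 0 0 0 0 0.045;-0.029 -0.177 0.02 0 0 0 0.045;-0.029 -0.177 0.045 0 0 0 0.045;-0.029 -0.177 0.07 0 0 0 0.045;-0.029 -0.177 0.085 0 0 0 0.045;-0.029 -0.177 0.088 0 0 0 0.045;-0.029 -0.177 0.088 0 0 0 0.045",
)

```text
time: 26.27
tool_pos: [0.601, -0.1478, 0.0492]
eef_rot: [0.004, 1.0, 0.0, -0.001]
contact_force: [-0.0, 0.3, -1.7]
grip_width: 0.617
grasp_force: 38.0
```

```bash
python3 - <<'E'
from h import *
go((.6012,-.151,.026,179.5))
im=shot("scene");save(im,"g7.png",(130,110,280,225),5)
h,P,R=masks(im);Z=P[:,:,2];m=(Z>.085)&(Z<.115);mm=np.zeros_like(m);mm[160:215,165:215]=m[160:215,165:215]&(h[:,:,2]>90)[160:215,165:215]
b,l=blob(mm);
for q in b[:2]:
  k=l==q[2];print(q,P[k].mean(0),P[k].std(0))
E
```

```text
t 26.27 pos [ 0.601  -0.1478  0.0492] yaw 179.6 q [-0.38  0.48 -0.12  0.97  0.   -0.37] F [-0.   0.3 -1.7] w 52.7 g 38.0
(0.6012, -0.151, 0.026) -> [-0.0002 -0.0032  0.0232] [ 0.001 -0.002  0.001]
```

View pics/g7.png

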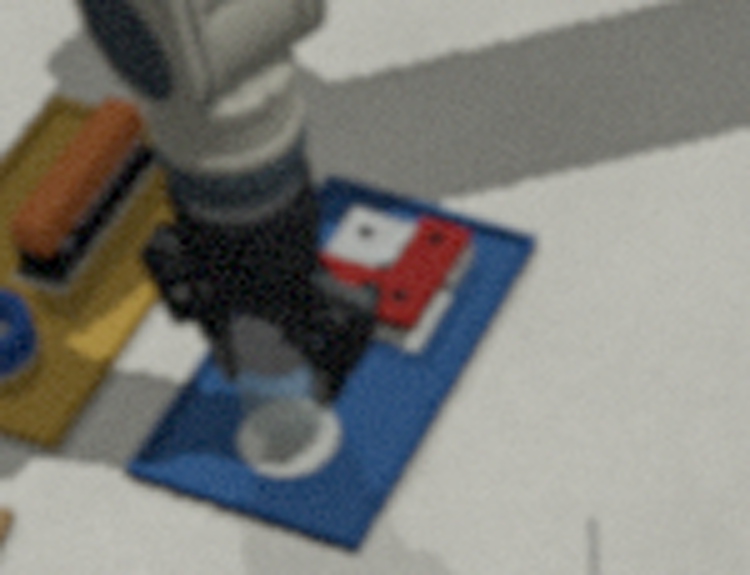

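The jar (270,385) is held upright over the round spot. I'll lower it slowly and check the force before letting go.

>>> drive_tool(
  increments="0 -0.003 0.006 0 0 0 0.045;0 -0.003 0.012 0 0 0 0.045;0 -0.003 0.016 0 0 0 0.045;0 -0.003 0.018 0 0 0 0.045;0 -0.003 0.019 0 0 0 0.045;0 -0.003 0.02 0 0 0 0.045;0 -0.003 0.021 0 0 0 0.045;0 -0.003 0.021 0 0 0 0.045;0 -0.003 0.021 0 0 0 0.045",
)

```text
time: 27.07
tool_pos: [0.6017, -0.1522, 0.0288]
eef_rot: [0.004, 1.0, -0.0, 0.0]
contact_force: [-0.0, -0.4, -1.9]
grip_width: 0.608
grasp_force: 38.1
```

Not touching yet, so I creep down.

>>> drive_tool(
  increments="0 0 0.001 0 0 0 0.045;0 0 0.002 0 0 0 0.045;0 0 0.003 0 0 0 0.045;0 0 0.003 0 0 0 0.045;0 0 0.003 0 0 0 0.045",
)

```text
time: 27.48
tool_pos: [0.6018, -0.1522, 0.0274]
eef_rot: [0.004, 1.0, -0.0, 0.001]
contact_force: [-5.0, 1.2, 12.7]
grip_width: 0.614
grasp_force: 39.6
```

>>> drive_tool(
  increments="0 0 -0.001 0 0 0 0.045;0 0 -0.001 0 0 0 0.08;0 0 -0.001 0 0 0 0.08;0 0 -0.001 0 0 0 0.08;0 0 -0.001 0 0 0 0.08;0 0 -0.001 0 0 0 0.08;0 0 -0.03 0 0 0 0.08;0 0 -0.07 0 0 0 0.08;0 0 -0.11 0 0 0 0.08;0 0 -0.15 0 0 0 0.08;0 0.25 -0.17 0 0 0 0.08;0 0.25 -0.17 0 0 0 0.08",
)

```text
time: 28.48
tool_pos: [0.6035, -0.0702, 0.185]
eef_rot: [0.006, 1.0, -0.001, 0.002]
contact_force: [0.5, 0.5, -0.9]
grip_width: 0.933
grasp_force: 0.0
```

>>> drive_tool(
  increments="0 0.2 0 0 0 0 0.08;0 0.2 0 0 0 0 0.08;0 0.2 0 0 0 0 0.08;0 0.2 0 0 0 0 0.08;0 0.2 0 0 0 0 0.08;0 0.2 0 0 0 0 0.08;0 0.2 0 0 0 0 0.08",
)

```text
time: 29.07
tool_pos: [0.6038, 0.1329, 0.1822]
eef_rot: [0.003, 1.0, -0.0, -0.0]
contact_force: [-0.0, -0.1, -0.6]
grip_width: 0.934
grasp_force: 0.0
```

```bash
python3 - <<'E'
from h import *
go()
im=shot("top");save(im,"fin.png",(110,60,430,260),2.4)
h,P,R=masks(im);Z=P[:,:,2];m=(Z>.06)&(Z<.1);mm=np.zeros_like(m);mm[140:200,312:362]=m[140:200,312:362]
b,l=blob(mm);k=l==b[0][2];print("jar",b[:2],onplane(im,b[0][1],.08),np.median(P[k],0))
m=R((0,120,50),(6,255,255))|R((172,120,50),(180,255,255));m[:, :310]=0;m[:,365:]=0
b,l=blob(m);k=l==b[0][2];print("red",cv2.minAreaRect((outline(im,k,.029)*1000).astype(np.float32)),np.percentile(P[k][:,2],[10,50,90]))
E
```

```text
t 29.07 pos [0.6038 0.1329 0.1822] yaw 179.7 q [ 0.08  0.39  0.09  1.27 -0.    0.09] F [-0.  -0.1 -0.6] w 79.8 g 0.0
jar [(np.int32(215), [335.4, 166.7], 1)] [[ 0.59642656 -0.15056239  0.08      ]] [ 0.59638245 -0.15039908  0.07930111]
red ((470.7485046386719, -148.0130615234375), (80.06207275390625, 80.31272888183594), 88.75323486328125) [0.02439605 0.02832777 0.03219111]
```

View pics/fin.png

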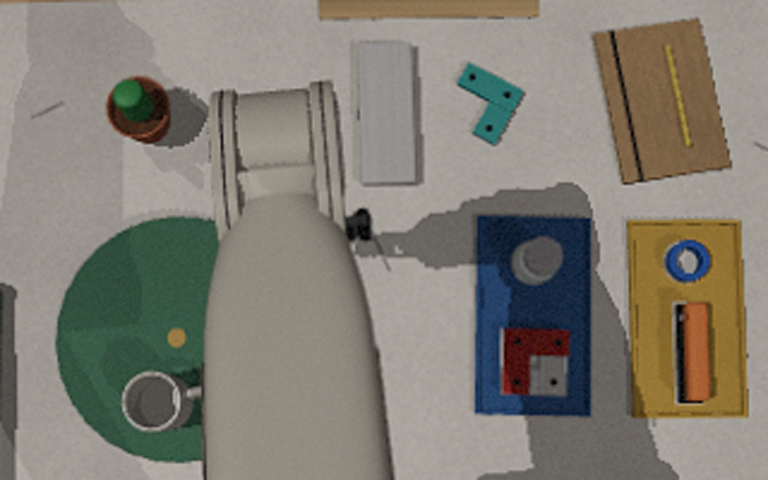

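The final view shows every kit piece on its mark: jar (540,260), frame (535,362), tape (688,261), stapler (692,352). The mug and pencil box are where they were. Handing in.

```bash
python3 -c "
from plant import bot
print(bot.sign_off())"
```

```text
the job is handed in; nothing more can be done
None
```

I made up both kits and handed the job in at about 29 s; by camera every piece is within about 5 mm of its mark, everything is released, and the mug and pencil box look unmoved, but no verdict came back.

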